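# Change over flame-sensor tubes in a burner ageing block

## Robot

A 6-joint arm with a two-finger parallel gripper is mounted at the origin on the work surface. World frame = base frame: x ahead of the robot, y to its left, z up, the work surface at z = 0. Lengths are in m, angles in rad, forces in N, time in s.
With the tool pointing down it reaches from about 0.425 to 0.95 m from the base axis. Payload 3.5 kg.
Tool frame: the origin (TCP) lies between the finger pads; the fingertips stand 14 mm ahead of it and the grasp point (between the pads) lies 5 mm behind it (ctrl.tip_extent is the distance from the TCP to the fingertips, in m); x points along the fingers, z is the direction in which the jaws open and shut, and the axes are right-handed (so a half turn about x gives the same grasp; the last joint's range is limited). The gripper opens to 85 mm and grips with 20 to 120 N. Pads are 22 mm wide; open, the fingers measure 114 mm over their backs; the gripper's body (76 mm by 85 mm) begins 54 mm behind the grasp point. The pads swing forward as they close: fully open they stand 13 mm farther back than shut.
Start: joints at [1.013, 0.286, 1.577, -0, 1.279, -0.15], TCP at [0.268, 0.62, 0.245] pointing down, gripper open.
Joint ranges: [-2.77, 2.77], [-0.9, 2.22], [0.21, 2.48], [-1.53, 4.67], [0.24, 2.81], [-2.84, 2.84]. Speed limits (rad/s): [2.79, 2.79, 3.14, 3.14, 3.14, 3.14].

## Interface

Orientations are given as a unit quaternion [x, y, z, w].
In Python, from plant import ctrl gives the robot as it stands.
- The arm moves only by the tool move_arm, never from a script. Its argument "commands" is one flat list of numbers, 4 for each row, row after row: the shift along the tool's x, y, z in units of 25 mm (1.0 is 25 mm), then the turn about the tool's x in units of 5 degrees (1.0 is 5 degrees). A call has 1 to 20 rows; each row shifts and turns the commanded pose from where the row before left it, along the tool's axes as they then stand; what a row does not reach is not made up. A row lasts 1/8 s, in which the tool goes at most 62.5 mm and 10.7 degrees, less where a joint would pass 70% of its speed; a pose out of reach is approached as far as the arm can. A call is refused whole if a number of a shift passes 1 or a number of a turn 1, either way. A call with a gripper value outside its range is refused whole. "jaw" is the finger opening in mm, from 0 to 85.4, set as the call begins (left out, the last holds). The fingers move at their own pace and stop on an object; "force" is the grip in N (left out, the last holds). Time passes only in rows, so rows that do not move let the fingers close. It gives the time, the measured TCP pose, the force and the opening at its end, in the units of the state.
- ctrl.get_state(): the state, without advancing time (a new reading comes with each control period).
- ctrl.read_camera(name): name is "scene" or "top"; returns the picture (420x560x3 uint8, red, green, blue); there is no depth.
- ctrl.get_calibration(name): a dict with "camera_matrix" (3x3 intrinsics, pixels), "camera_from_world" (4x4, takes a point from world to camera coordinates). Camera axes: x right, y down, z forward; pixel columns grow to the right and rows downward; lengths in m; the calibration is good to about 2 mm. A picture is of the moment at which its call begins. get_calibration takes no time and is no camera call.
- ctrl.sign_off(): hands the job in, once; it reports no verdict.
The state is a dict: "time": time; "qpos": joint angles; "dq": joint speeds; "joint_efforts": joint torques, N m; "eef_pos": TCP position; "tcp_rot": TCP orientation; "contact_force": force on the tool from outside, world axes, zero at the start; "wrist_torque": the same for the moment, N m; "opening": opening from 0.0 (shut) to 1.0 (fully open).
Only numpy, scipy, OpenCV 4.12 (cv2) and the standard library are available. Lean on these libraries where they do the work, as an engineer would, in place of code of your own. Each camera call takes 0.05 s, during which the arm holds its last target.

## Task

The red-flanged flame-sensor tube has finished ageing: first draw it out along its rails until its nose is clear of the block and leave it lying there on its own rails. Then slide the blue-flanged tube along its rails into its well until it is fully home and its yellow spring latch has dropped and holds it, pressing gently without ramming it against the end of the well. Leave the two white-flanged tubes where they are.

Things in the scene. Friction and masses are not known exactly. Their poses are not given: they have to be found in the camera images.
- station: Ageing block, fixed: grey box 350 wide, 105 high, 130 mm deep, with four round wells in the front face, which looks to the robot. Origin at table height under the middle of the front face; x into the block along the wells, y left, z up. Wells 1 to 4 at y = 120, 40, -40, -120 mm, axes 70 mm above the table. Yellow latch knobs on top. 10 mm base plate below.
- well1 (a point): Centre of the mouth (27 mm) of well 1, in the front face. Before each well two steel rods (8 mm thick, 16 mm apart), their tops 7.5 mm below the well axis, run along x from 210 mm before the face into the well; the tube lies and slides on them. Nothing between the lanes but the base plate.
- well2 (a point): Mouth of well 2. A tube is held when the spring latch sits in its groove: the nose is then 65 to 85 mm deep in wells 2 and 4 (differs every time), 75 mm in wells 1 and 3. 1.5 mm deeper comes a springy rubber buffer (3 N/mm for 3 mm, then solid).
- well3 (a point): Mouth of well 3. A tube going in must force the latch up and drags: some 2 to 8 N. Drawing a held tube out takes about as much.
- well4 (a point): Mouth of well 4
- red_tube: Finished tube, held in well 1 or 3. Aluminium, 20 mm thick, level, nose away from the robot. Origin on the axis, middle of the flange; x to the nose, z up. Red flange 8 thick, 50 wide (y), from 6.5 below to 12 mm above the axis. Behind it a black plug, 18 mm thick, flat end at x = -20. Nose tip x = 135, rounded end. Groove 5 mm deep, rounded sides, at x = 100. 150 g.
- red_tube_nose (a point): Tip of the red tube's nose, on its axis
- blue_tube: Blue-flanged fresh tube before well 2 or 4, nose 15 to 30 mm short of the block's face. Lies level on two rails, nose away from the robot. Origin on the tube axis, middle of the flange; x along the axis to the nose, z up. 150 g. All sizes as the red tube's.
- blue_tube_nose (a point): Tip of the blue tube's nose, on its axis
- grey_tube_in: White-flanged tube, still ageing in the other one of wells 1 and 3; stays. Lies level on two rails, nose away from the robot. Origin on the tube axis, middle of the flange; x along the axis to the nose, z up. 150 g. All sizes as the red tube's.
- grey_tube_out: White-flanged spare tube before the other one of wells 2 and 4; stays. Lies level on two rails, nose away from the robot. Origin on the tube axis, middle of the flange; x along the axis to the nose, z up. 150 g. All sizes as the red tube's.
- latch2 (a joint): Lift of the spring latch of well 2 (m), its yellow knob on the block's top: 0 when dropped (well empty, or tube held by its groove), about 0.005 when it rides on a tube that is not yet home
- latch4 (a joint): The same for the spring latch of well 4
There are look-alikes about, which are no part of the job. Leave any green or purple look-alike of the blue_tube alone.

How it is judged:
On the way, in this order (a step that is already met when the one before it is completed fails the run):
1. the red tube is drawn out along its rails, its nose clear of the block (x of red_tube_nose in the frame of station between -0.06 and -0.002 m and z of red_tube in the frame of station between 0.063 and 0.077 m and z of red_tube_nose in the frame of station between 0.063 and 0.077 m and (y of red_tube in the frame of station between 0.112 and 0.128 m or y of red_tube in the frame of station between -0.048 and -0.032 m)), for 0.2 s.
2. the blue tube is home in its well with its latch dropped into the groove (x of blue_tube_nose in the frame of station above 0.06 m and ((y of blue_tube in the frame of station between 0.032 and 0.048 m and value of joint latch2 below 0.0015 m) or (y of blue_tube in the frame of station between -0.128 and -0.112 m and value of joint latch4 below 0.0015 m))), for 0.2 s.
At the end, for the whole second after the job is handed in: Red tube at rest on its own rails (within 8 mm of the lane's middle, axis within 7 mm of well height), nose 2 to 60 mm in front of the block. Blue tube at rest in its own well, nose over 60 mm deep, that latch down (below 1.5 mm) (all of step 1 and all of step 2 and linear speed of each of red_tube, blue_tube below 0.02 m/s); the robot touches nothing.
It fails at once if a white-flanged tube is moved by more than 10 mm (distance of any of grey_tube_in, grey_tube_out from where it was at the start of the episode above 0.01 m).
It fails at once if the blue tube is rammed: over 30 N between it and the block (contact force between blue_tube and station above 30 N).
It also fails if it takes over 48 s, if anything falls off the work surface, if the arm or the gripper's body presses on something with over 40 N, if the wrist force passes 120 N, or if a joint passes its speed limit or range.

## Working session

There is one attempt and no reset: what is moved stays moved. The work goes in short steps, Python scripts to look and compute and a tool call to move; the robot and the scene stay as the last step left them, time stands still between calls to the robot, and variables do not carry over. Pictures are saved under pics/ and viewed, and the job is handed in when it is done.

Besides the shell and the picture viewer there is one more tool, called after ">>>" as name(argument=value, ...), one argument or row to a line, values as JSON. move_arm: Moves the arm, as the interface text tells. Its arguments: {"type":"object","properties":{"commands":{"type":"array"},"jaw":{"type":"number"},"force":{"type":"number"}},"required":["commands"]}

```bash
ls; mkdir -p pics; python3 - <<'E'
from plant import ctrl
import cv2
s=ctrl.get_state();print(s)
for n in("scene","top"):
    cv2.imwrite(f"pics/{n}0.png",cv2.cvtColor(ctrl.read_camera(n),cv2.COLOR_RGB2BGR));print(ctrl.get_calibration(n))
E
```

```text
pics
{'time': 0.0, 'qpos': array([ 1.01301458e+00,  2.87194179e-01,  1.57818760e+00, -1.48342217e-05,
        1.27862133e+00, -1.50052006e-01]), 'dq': array([-0.00034901, -0.00128864,  0.00074524, -0.00017342,  0.00297702,
       -0.00033091]), 'joint_efforts': array([ 1.47620362e-04, -4.05985951e+01, -2.92621887e+01, -1.18879220e-04,
        5.95646459e-03, -2.82395440e-07]), 'eef_pos': array([0.26732387, 0.61911812, 0.2439224 ]), 'tcp_rot': array([-0.38877984,  0.5916443 ,  0.38805789,  0.59010027]), 'contact_force': array([ 0.34410531, -0.75786442,  0.45455636]), 'wrist_torque': array([ 0.02681397,  0.04773955, -0.00439276]), 'opening': 0.9987795308579247}
{'camera_matrix': array([[402.08353583,   0.        , 279.6782802 ],
       [  0.        , 402.08353583, 202.17092747],
       [  0.        ,   0.        ,   1.        ]]), 'camera_from_world': array([[-0.41989377,  0.90755547, -0.00568308,  0.23259901],
       [ 0.49886333,  0.2255663 , -0.83681254, -0.20893247],
       [-0.75817188, -0.35420745, -0.54746003,  1.40107834],
       [ 0.        ,  0.        ,  0.        ,  1.        ]])}
{'camera_matrix': array([[501.63729619,   0.        , 273.59223063],
       [  0.        , 501.63729619, 206.32443487],
       [  0.        ,   0.        ,   1.        ]]), 'camera_from_world': array([[ 0.00494264, -0.99997753, -0.00452954,  0.00373279],
       [-0.97613401, -0.00384125, -0.21713505,  0.55305478],
       [ 0.21711277,  0.00549466, -0.97613106,  1.20487352],
       [ 0.        ,  0.        ,  0.        ,  1.        ]])}
```

View pics/scene0.png

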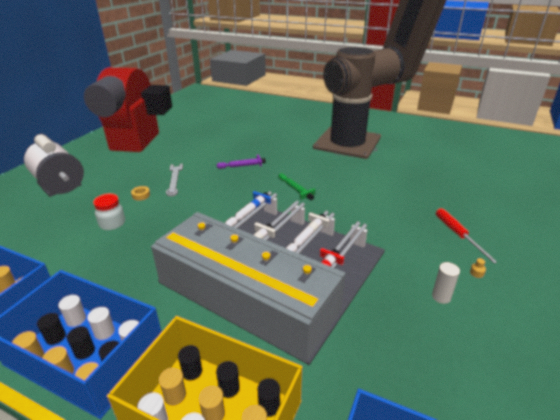

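View pics/top0.png

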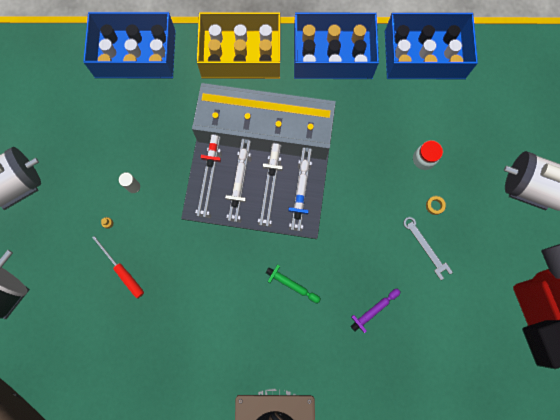

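```bash
python3 - <<'E'
import cv2
a=cv2.imread("pics/top0.png")[75:245,175:345]
cv2.imwrite("pics/topz.png",cv2.resize(a,None,fx=3.5,fy=3.5,interpolation=cv2.INTER_CUBIC))
a=cv2.imread("pics/scene0.png")[170:330,150:390]
cv2.imwrite("pics/scz.png",cv2.resize(a,None,fx=3.3,fy=3.3,interpolation=cv2.INTER_CUBIC))
E
```

```text
(no output)
```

View pics/topz.png

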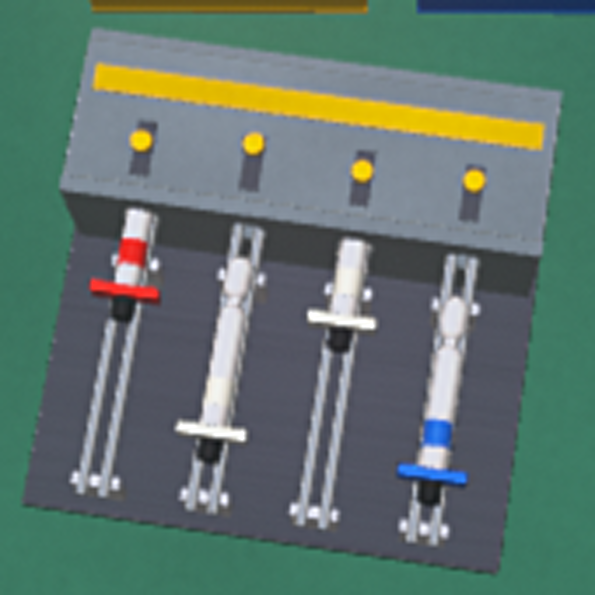

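View pics/scz.png

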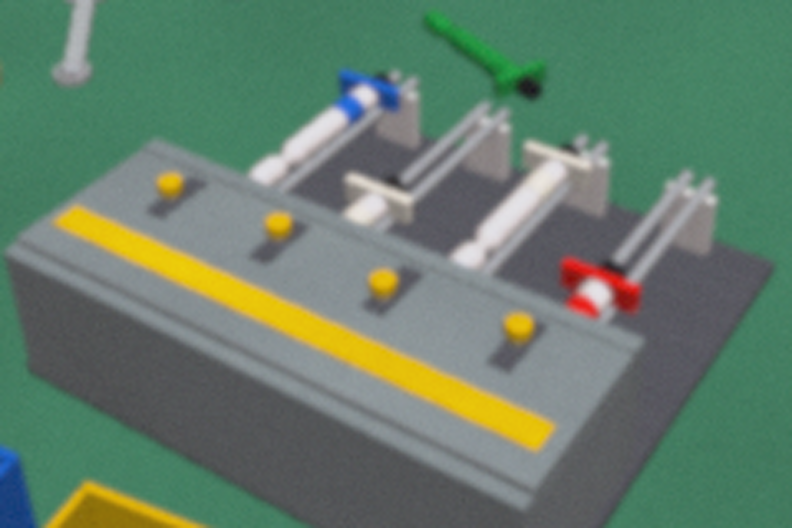

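```bash
cat > h.py <<'E'
import numpy as np,cv2
from plant import ctrl
def ray(n,u,v,z):
    C=ctrl.get_calibration(n);K=C["camera_matrix"];T=C["camera_from_world"]
    R=T[:3,:3];o=-R.T@T[:3,3];d=R.T@np.linalg.solve(K,[u,v,1.])
    return o+d*(z-o[2])/d[2]
def proj(n,p):
    C=ctrl.get_calibration(n);q=C["camera_from_world"]@np.r_[p,1];q=C["camera_matrix"]@q[:3];return q[:2]/q[2]
def tri(a,b):  # two-view
    A=[]
    for n,(u,v) in (("scene",a),("top",b)):
        C=ctrl.get_calibration(n);P=C["camera_matrix"]@C["camera_from_world"][:3]
        A+= [u*P[2]-P[0],v*P[2]-P[1]]
    x=np.linalg.svd(np.array(A))[2][-1];return x[:3]/x[3]
def mask(img,c):
    h=cv2.cvtColor(img,cv2.COLOR_BGR2HSV)
    if c=="red":return (((h[...,0]<8)|(h[...,0]>172))&(h[...,1]>150)&(h[...,2]>80)).astype(np.uint8)
    if c=="blue":return ((abs(h[...,0].astype(int)-110)<12)&(h[...,1]>150)&(h[...,2]>80)).astype(np.uint8)
    if c=="yel":return ((abs(h[...,0].astype(int)-24)<7)&(h[...,1]>170)&(h[...,2]>120)).astype(np.uint8)
E
python3 - <<'E'
from h import *
f=lambda x,y:(175+x/3.5-.36,75+y/3.5-.36)
P=[ray("top",*f(*p),.105) for p in((63,188),(537,252),(560,92),(95,28))]
for p in P:print(p.round(4))
print("edge lens",[np.linalg.norm(P[i]-P[(i+1)%4]).round(4) for i in range(4)])
print("yaw",[np.degrees(np.arctan2(d[1],d[0])) for d in (P[3]-P[0],P[2]-P[1])], np.degrees(np.arctan2((P[0]-P[1])[1],(P[0]-P[1])[0]))-90)
im={n:cv2.imread(f"pics/{n}0.png") for n in("top","scene")}
for c,r in (("red",dict(top=(120,170,195,230),scene=(240,270,310,350))),("blue",dict(top=(180,225,280,315),scene=(185,210,240,285))),("yel",dict(top=(100,135,195,330),scene=(215,280,190,320)))):
  for n in im:
    a,b,x0,x1=r[n];m=mask(im[n],c)[a:b,x0:x1]
    k,l,st,ce=cv2.connectedComponentsWithStats(m)
    for i in range(1,k):
      if st[i,4]>6:
        print(c,n,(ce[i]+[x0,a]).round(2),st[i]+[x0,a,0,0,0])
E
```

```text
[0.7438 0.2111 0.105 ]
[ 0.6964 -0.1294  0.105 ]
[ 0.8192 -0.1484  0.105 ]
[0.8688 0.1925 0.105 ]
edge lens [np.float64(0.3437), np.float64(0.1242), np.float64(0.3445), np.float64(0.1264)]
yaw [np.float64(-8.449186368335615), np.float64(-8.815264102070202)] -7.923424221556928
red top [212.37 146.29] [209 143   8   8  52]
red top [210.06 157.54] [201 155  19   6  67]
red scene [331.81 254.83] [320 248  24  16 149]
red scene [325.97 262.  ] [322 259   9   7  29]
blue top [299.45 198.17] [296 195   8   7  53]
blue top [298.32 210.2 ] [289 207  20   7  76]
blue scene [259.32 197.03] [252 191  18  15 103]
yel top [276.75 106.71] [205 100 125  17 713]
yel top [215.   114.71] [213 112   5   6  24]
yel top [247.04 115.6 ] [245 113   5   6  25]
yel top [278.  123.5] [276 121   5   6  26]
yel top [310.07 126.41] [308 124   5   6  27]
yel scene [201.16 225.62] [198 223   7   6  32]
yel scene [234.  237.9] [231 235   7   7  39]
yel scene [228.24 261.96] [190 241  85  39 649]
yel scene [265.81 255.26] [262 252   8   7  42]
yel scene [306.77 268.92] [303 266   8   7  48]
```

```bash
python3 - <<'E'
from h import *
T=[(215,114.71),(247.04,115.6),(278,123.5),(310.07,126.41)]
S=[(306.77,268.92),(265.81,255.26),(234,237.9),(201.16,225.62)]
K=[tri(s,t) for s,t in zip(S,T)]
for k,s,t in zip(K,S,T):print(k.round(4),proj("scene",k).round(1)-s,proj("top",k).round(1)-t)
d=K[0]-K[2];yaw=np.arctan2(d[1],d[0])-np.pi/2;print("yaw",np.degrees(yaw),np.linalg.norm(d))
zk=np.mean([k[2] for k in K])
Q=[ray("top",*t,zk) for t in T]
d=Q[0]-Q[2];yaw=np.arctan2(d[1],d[0])-np.pi/2;print("yaw",np.degrees(yaw),np.linalg.norm(d))
for yaw in(yaw,np.radians(-8.3)):
  R=np.array([[np.cos(yaw),-np.sin(yaw),0],[np.sin(yaw),np.cos(yaw),0],[0,0,1]])
  O=(Q[0]+Q[2])/2-R@[.04,.04,0];O[2]=0
  print("O",O)
  print([ (R.T@(q-O)).round(4) for q in Q])
  for nm,u,z in(("redband",(212.37,146.29),.0785),("redfl",(210.06,157.54),.080),("blueband",(299.45,198.17),.0785),("bluefl",(298.32,210.2),.08)):
    print(nm,(R.T@(ray("top",*u,z)-O)).round(4))
  for l in((63,188),(537,252),(560,92),(95,28)):
    print((R.T@(ray("top",175+l[0]/3.5-.36,75+l[1]/3.5-.36,.105)-O)).round(4))
  print("rail ends",[(R.T@(ray("top",175+a/3.5-.36,75+b/3.5-.36,.0625)-O)).round(4) for a,b in((91,484),(205,502),(314,518),(423,535))])
E
```

```text
[0.7757 0.1545 0.1167] [-0.17 -0.02] [-0.1  -0.01]
[0.7733 0.074  0.1171] [-0.31 -0.06] [-0.14  0.1 ]
[ 0.7527 -0.0039  0.1165] [-0.2  0. ] [-0.1  0. ]
[ 0.7453 -0.0839  0.1162] [-0.26 -0.02] [-0.17  0.09]
yaw -8.256805743307915 0.15999383919082777
yaw -8.261743410381696 0.1600072069810432
O [0.71899547 0.04123909 0.        ]
[array([0.04  , 0.12  , 0.1166]), array([0.0495, 0.04  , 0.1166]), array([ 0.04  , -0.04  ,  0.1166]), array([ 0.0441, -0.1203,  0.1166])]
redband [-0.0307  0.119   0.0785]
redfl [-0.0617  0.1192  0.08  ]
blueband [-0.133  -0.1199  0.0785]
bluefl [-0.1641 -0.1213  0.08  ]
[0.0002 0.1717 0.105 ]
[ 0.0022 -0.1721  0.105 ]
[ 0.1264 -0.1733  0.105 ]
[0.1265 0.1712 0.105 ]
rail ends [array([-0.2035,  0.1203,  0.0625]), array([-0.2044,  0.0371,  0.0625]), array([-0.2043, -0.042 ,  0.0625]), array([-0.205 , -0.1207,  0.0625])]
O [0.71897288 0.04126936 0.        ]
[array([0.0399, 0.12  , 0.1166]), array([0.0495, 0.04  , 0.1166]), array([ 0.0401, -0.04  ,  0.1166]), array([ 0.0442, -0.1203,  0.1166])]
redband [-0.0308  0.1189  0.0785]
redfl [-0.0617  0.1192  0.08  ]
blueband [-0.1328 -0.12    0.0785]
bluefl [-0.164  -0.1215  0.08  ]
[1.000e-04 1.716e-01 1.050e-01]
[ 0.0023 -0.1721  0.105 ]
[ 0.1266 -0.1732  0.105 ]
[0.1265 0.1713 0.105 ]
rail ends [array([-0.2035,  0.1201,  0.0625]), array([-0.2044,  0.0369,  0.0625]), array([-0.2043, -0.0421,  0.0625]), array([-0.2049, -0.1209,  0.0625])]
```

```bash
cat >> h.py <<'E'
from scipy.spatial.transform import Rotation as Ro
YAW=np.radians(-8.26);RS=Ro.from_euler('z',YAW).as_matrix();O=np.array([.719,.0412,0])
def where():
    s=ctrl.get_state();R=Ro.from_quat(s["tcp_rot"]).as_matrix();L=RS.T@(s["eef_pos"]-O)
    print("t",round(s["time"],2),"TCP in station mm",(L*1e3).round(1),"F st",(RS.T@s["contact_force"]).round(1),"open",round(s["opening"],3),"tip",ctrl.tip_extent)
    print("tool axes in station\n",(RS.T@R).round(3))
    return s,R,L
def go(x,y,z):
    s,R,L=where();d=R.T@RS@(np.array([x,y,z])/1e3-L);print("tool shift units",(d/.025).round(2))
    j=(RS.T@R)[:,2];print("jaw angle from st y deg",np.degrees(np.arctan2(-j[0],j[1])).round(2))
E
python3 - <<'E'
from h import *
go(-38,119.5,180)
E
```

```text
t 0.1 TCP in station mm [-530.   507.1  244. ] F st [-0.6 -0.4  0.6] open 0.998 tip 0.014
tool axes in station
 [[-0.001 -0.965  0.261]
 [-0.002  0.261  0.965]
 [-1.     0.    -0.002]]
tool shift units [  2.58 -23.04  -9.83]
jaw angle from st y deg -15.1
```

```bash
python3 - <<'E'
from h import *
for p in((133,270),(153,265),(220,275),(261,280),(330,292),(367,296),(432,303),(475,310)):
  print([ (RS.T@(ray("top",175+p[0]/3.5-.36,75+p[1]/3.5-.36,z)-O)*1e3).round(1) for z in(.06,.08)])
E
```

```text
[array([-39.3, 119.1,  60. ]), array([-45.6, 115.5,  80. ])]
[array([-33.3, 105.1,  60. ]), array([-39.7, 101.7,  80. ])]
[array([-33.7,  54.8,  60. ]), array([-40.1,  52.2,  80. ])]
[array([-33. ,  24.2,  60. ]), array([-39.4,  22.1,  80. ])]
[array([-34.7, -27.6,  60. ]), array([-41.1, -28.9,  80. ])]
[array([-33.7, -55. ,  60. ]), array([-40.2, -55.8,  80. ])]
[array([ -32. , -103.1,   60. ]), array([ -38.5, -103.2,   80. ])]
[array([ -32.7, -135.1,   60. ]), array([ -39.1, -134.6,   80. ])]
```

>>> move_arm(
  commands=[0, 0, 0, -1, 0, 0, 0, -1, 0, 0, 0, -1],
  jaw=38,
)

```text
time: 0.48
eef_pos: [0.2675, 0.6193, 0.2445]
tcp_rot: [-0.463, 0.535, 0.463, 0.534]
contact_force: [0.7, 0.3, 0.7]
opening: 0.445
```

>>> move_arm(
  commands=[0, -0.98, -0.77, 0, 0, -0.98, -0.77, 0, 0, -0.98, -0.77, 0, 0, -0.98, -0.77, 0, 0, -0.98, -0.77, 0, 0, -0.98, -0.77, 0, 0, -0.98, -0.77, 0, 0, -0.98, -0.77, 0, 0, -0.98, -0.77, 0, 0, -0.98, -0.77, 0, 0, -0.98, -0.77, 0, 0, -0.98, -0.77, 0, 0, -0.98, -0.77, 0, 0, -0.98, -0.77, 0, 0, -0.98, -0.77, 0, 0, -0.98, -0.77, 0, 0, -0.98, -0.77, 0, 0, -0.98, -0.77, 0, 0, -0.98, -0.77, 0, 0, -0.98, -0.77, 0],
)

```text
time: 2.98
eef_pos: [0.6968, 0.1667, 0.2445]
tcp_rot: [-0.462, 0.536, 0.462, 0.535]
contact_force: [0.7, -0.1, -0.3]
opening: 0.444
```

```bash
python3 - <<'E'
from h import *
go(-38,119.5,80)
E
```

```text
t 2.98 TCP in station mm [-40.  121.  244.5] F st [ 0.7 -0.  -0.3] open 0.444 tip 0.014
tool axes in station
 [[-0.001 -1.     0.002]
 [-0.     0.002  1.   ]
 [-1.     0.001 -0.   ]]
tool shift units [ 6.58 -0.09 -0.06]
jaw angle from st y deg -0.1
```

>>> move_arm(
  commands=[0, 0, -0.04, 0, 1, 0, 0, 0, 1, 0, 0, 0, 1, 0, 0, 0, 1, 0, 0, 0, 0.9, 0, 0, 0, 0.6, 0, 0, 0, 0.4, 0, 0, 0, 0.2, 0, 0, 0, 0, 0, 0, 0],
  jaw=41,
)

```text
time: 4.22
eef_pos: [0.6965, 0.1665, 0.093]
tcp_rot: [-0.462, 0.535, 0.462, 0.535]
contact_force: [0.3, -0.1, 0.6]
opening: 0.474
```

```bash
python3 - <<'E'
from h import *
go(-38,119.5,80)
for n,(a,b,c,d) in dict(top=(75,245,175,345),scene=(170,330,150,390)).items():
    i=cv2.cvtColor(ctrl.read_camera(n),cv2.COLOR_RGB2BGR)[a:b,c:d]
    cv2.imwrite(f"pics/{n}1.png",cv2.resize(i,None,fx=3.3,fy=3.3,interpolation=cv2.INTER_CUBIC))
E
```

```text
t 4.22 TCP in station mm [-40.3 120.7  93. ] F st [ 0.3 -0.   0.6] open 0.474 tip 0.014
tool axes in station
 [[ 0.    -1.     0.002]
 [ 0.     0.002  1.   ]
 [-1.    -0.     0.   ]]
tool shift units [ 0.52 -0.09 -0.05]
jaw angle from st y deg -0.11
```

View pics/scene1.png

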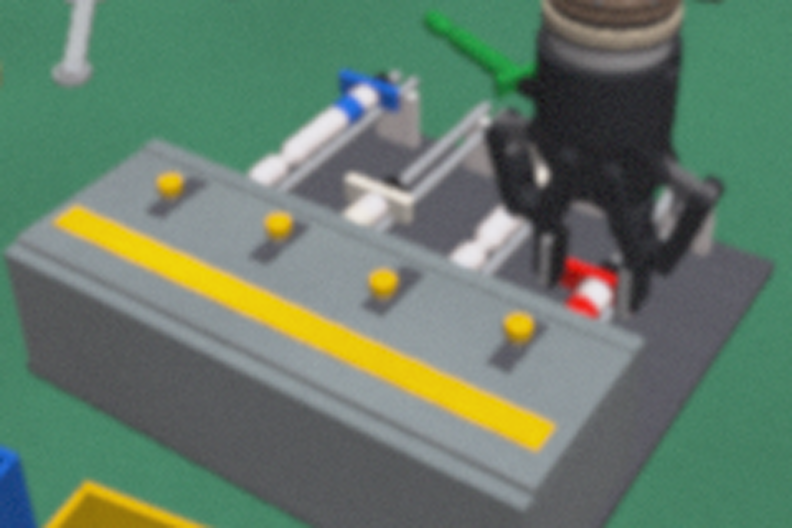

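View pics/top1.png

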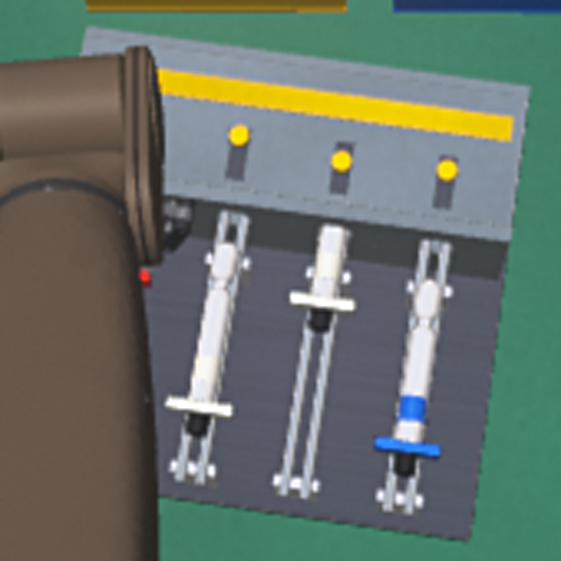

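>>> move_arm(
  commands=[0.3, 0, -0.03, 0, 0.18, 0, 0, 0, 0, 0.15, 0, 0, 0, 0.15, 0, 0, 0, 0.15, 0, 0, 0, 0.15, 0, 0, 0, 0, 0, 0],
)

```text
time: 5.2
eef_pos: [0.681, 0.168, 0.0813]
tcp_rot: [-0.462, 0.535, 0.462, 0.535]
contact_force: [1.8, -0.2, 1.0]
opening: 0.479
```

```bash
python3 - <<'E'
from h import *
go(-151,119.5,81)
for n,(a,b,c,d) in dict(scene=(170,330,150,390)).items():
    i=cv2.cvtColor(ctrl.read_camera(n),cv2.COLOR_RGB2BGR)[a:b,c:d]
    cv2.imwrite(f"pics/{n}2.png",cv2.resize(i,None,fx=3.3,fy=3.3,interpolation=cv2.INTER_CUBIC))
E
```

```text
t 5.2 TCP in station mm [-55.8 120.   81.3] F st [1.8 0.  1. ] open 0.479 tip 0.014
tool axes in station
 [[-0.    -1.     0.002]
 [-0.     0.002  1.   ]
 [-1.     0.    -0.   ]]
tool shift units [ 0.01  3.81 -0.03]
jaw angle from st y deg -0.1
```

View pics/scene2.png

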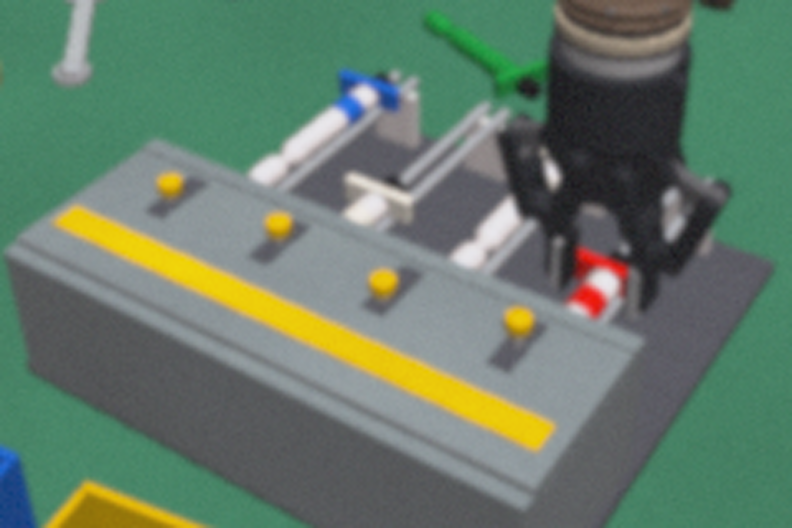

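>>> move_arm(
  commands=[0, 0.2, 0, 0, 0, 0.3, 0, 0, 0, 0.3, 0, 0, 0, 0.3, 0, 0, 0, 0.3, 0, 0, 0, 0.3, 0, 0, 0, 0.3, 0, 0, 0, 0.3, 0, 0, 0, 0.3, 0, 0, 0, 0.3, 0, 0, 0, 0.3, 0, 0, 0, 0.3, 0, 0, 0, 0.2, 0, 0, 0, 0.1, 0, 0, 0, 0, 0, 0, 0, -0.1, 0, 0, 0, -0.1, 0, 0, 0, 0, 0, 0],
)

```text
time: 7.5
eef_pos: [0.5927, 0.1809, 0.0808]
tcp_rot: [-0.462, 0.535, 0.462, 0.535]
contact_force: [-0.3, -0.5, 0.1]
opening: 0.481
```

```bash
python3 - <<'E'
from h import *
go(-151,119.5,81)
for n,(a,b,c,d) in dict(scene=(170,330,150,390)).items():
    i=cv2.cvtColor(ctrl.read_camera(n),cv2.COLOR_RGB2BGR)[a:b,c:d]
    cv2.imwrite(f"pics/{n}3.png",cv2.resize(i,None,fx=3.3,fy=3.3,interpolation=cv2.INTER_CUBIC))
E
```

```text
t 7.5 TCP in station mm [-145.1  120.1   80.8] F st [-0.2 -0.5  0.1] open 0.481 tip 0.014
tool axes in station
 [[ 0.    -1.     0.002]
 [ 0.     0.002  1.   ]
 [-1.    -0.     0.   ]]
tool shift units [-0.01  0.24 -0.03]
jaw angle from st y deg -0.12
```

View pics/scene3.png

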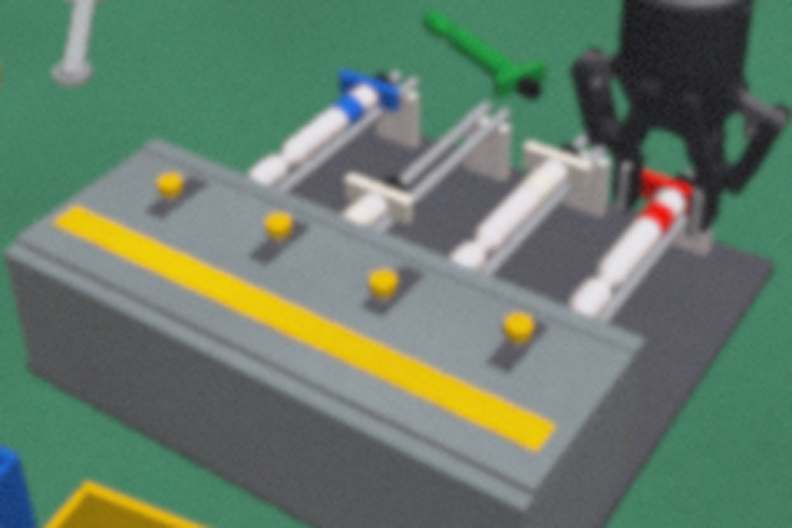

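>>> move_arm(
  commands=[-0.5, 0, 0, 0, -1, 0, 0, 0, -1, 0, 0, 0, -0.9, 0, 0, 0, 0, 0.18, -0.96, 0, 0, 0.18, -0.96, 0, 0, 0.18, -0.96, 0, 0, 0.18, -0.96, 0, 0, 0.18, -0.96, 0, 0, 0.18, -0.96, 0, 0, 0.18, -0.96, 0, 0, 0.18, -0.96, 0, 0, 0.18, -0.96, 0, 0, 0.18, -0.96, 0, 0, 0, 0, 0],
)

```text
time: 9.43
eef_pos: [0.5114, -0.0515, 0.165]
tcp_rot: [-0.461, 0.536, 0.462, 0.535]
contact_force: [1.0, 0.3, -0.2]
opening: 0.481
```

```bash
python3 - <<'E'
from h import *
go(-190,-120.5,80)
i=cv2.cvtColor(ctrl.read_camera("top"),cv2.COLOR_RGB2BGR)[75:245,175:345]
cv2.imwrite(f"pics/top4.png",cv2.resize(i,None,fx=3.5,fy=3.5,interpolation=cv2.INTER_CUBIC))
m=mask(i,"red");k,l,st,ce=cv2.connectedComponentsWithStats(m)
for q in range(1,k):
  if st[q,4]>6:
    u=ce[q]+[175,75];print("red",st[q],(RS.T@(ray("top",*u,.08)-O)*1e3).round(1))
E
```

```text
t 9.43 TCP in station mm [-192.2 -121.5  165. ] F st [ 0.9  0.5 -0.2] open 0.481 tip 0.014
tool axes in station
 [[-0.002 -1.     0.005]
 [-0.     0.005  1.   ]
 [-1.     0.002 -0.   ]]
tool shift units [ 3.4  -0.09  0.04]
jaw angle from st y deg -0.28
red [ 26 108   9   8  50] [-136.8  118.3   80. ]
red [ 18 120  20   6  71] [-167.4  119.7   80. ]
```

View pics/top4.png

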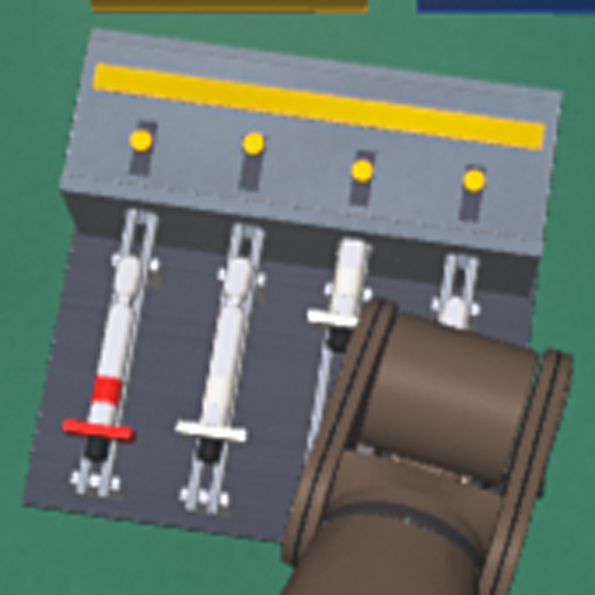

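>>> move_arm(
  commands=[1, -0.09, 0.04, 0, 1, 0, 0, 0, 0.8, 0, 0, 0, 0.4, 0, 0, 0, 0.2, 0, 0, 0, 0, 0, 0, 0],
  jaw=34,
)

```text
time: 10.22
eef_pos: [0.5154, -0.0491, 0.081]
tcp_rot: [-0.462, 0.535, 0.462, 0.535]
contact_force: [-0.0, -0.7, -0.2]
opening: 0.399
```

```bash
python3 - <<'E'
from h import *
go(-100,-120,80)
i=cv2.cvtColor(ctrl.read_camera("scene"),cv2.COLOR_RGB2BGR)[170:330,150:390]
cv2.imwrite(f"pics/scene5.png",cv2.resize(i,None,fx=3.3,fy=3.3,interpolation=cv2.INTER_CUBIC))
E
```

```text
t 10.22 TCP in station mm [-188.5 -118.7   81. ] F st [ 0.1 -0.7 -0.2] open 0.399 tip 0.014
tool axes in station
 [[ 0.    -1.     0.002]
 [-0.     0.002  1.   ]
 [-1.    -0.    -0.   ]]
tool shift units [ 0.04 -3.54 -0.05]
jaw angle from st y deg -0.09
```

View pics/scene5.png

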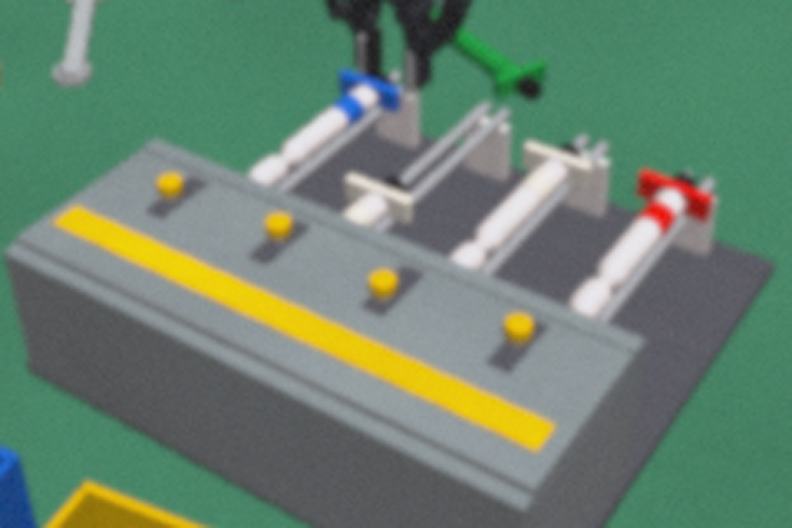

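>>> move_arm(
  commands=[0, -0.2, -0.05, 0, 0, -0.2, 0, 0, 0, -0.25, 0, 0, 0, -0.25, 0, 0, 0, -0.3, 0, 0, 0, -0.3, 0, 0, 0, -0.3, 0, 0, 0, -0.3, 0, 0, 0, -0.3, 0, 0, 0, -0.3, 0, 0, 0, -0.2, 0, 0, 0, -0.1, 0, 0, 0, 0, 0, 0],
)

```text
time: 11.9
eef_pos: [0.5896, -0.0616, 0.0809]
tcp_rot: [-0.462, 0.535, 0.462, 0.535]
contact_force: [-0.2, 0.0, 0.6]
opening: 0.398
```

```bash
cat > look.py <<'E'
from h import *
import sys
k=sys.argv[1]
where()
im=cv2.cvtColor(ctrl.read_camera("scene"),cv2.COLOR_RGB2BGR)
m=mask(im,"yel")[215:280,190:320];kk,l,st,ce=cv2.connectedComponentsWithStats(m)
print("knobs", [(ce[q]+[190,215]).round(2).tolist() for q in range(1,kk) if 20<st[q,4]<100], "start knob4 (201.16,225.62)")
print("white flange etc image saved")
i=im[170:330,150:390];cv2.imwrite(f"pics/scene{k}.png",cv2.resize(i,None,fx=3.3,fy=3.3,interpolation=cv2.INTER_CUBIC))
E
python3 look.py 6
```

```text
t 11.9 TCP in station mm [-113.3 -120.3   80.9] F st [-0.2 -0.   0.6] open 0.398 tip 0.014
tool axes in station
 [[ 0.001 -1.     0.002]
 [-0.     0.002  1.   ]
 [-1.    -0.001 -0.   ]]
knobs [[201.19, 225.71], [233.92, 237.95], [265.81, 255.6], [306.77, 268.92]] start knob4 (201.16,225.62)
white flange etc image saved
```

View pics/scene6.png

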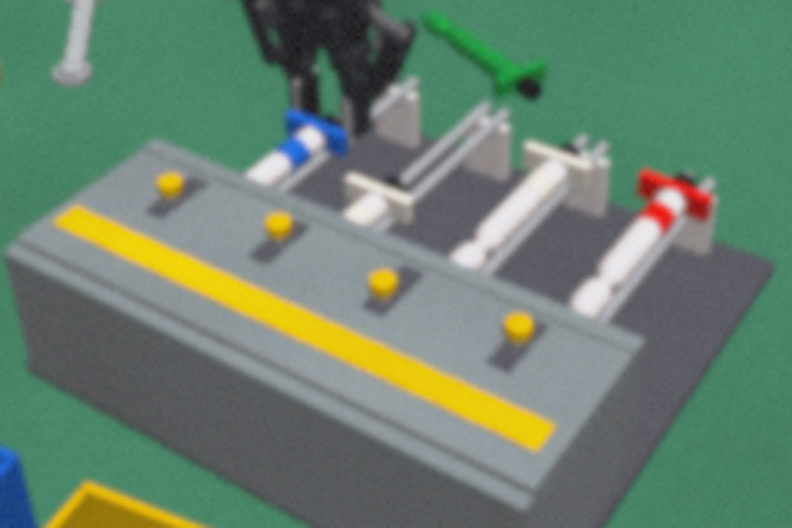

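>>> move_arm(
  commands=[0, -0.15, 0, 0, 0, -0.15, 0, 0, 0, -0.15, 0, 0, 0, -0.15, 0, 0, 0, -0.15, 0, 0, 0, -0.15, 0, 0, 0, -0.1, 0, 0, 0, 0, 0, 0],
)

```text
time: 12.95
eef_pos: [0.6146, -0.0652, 0.081]
tcp_rot: [-0.463, 0.535, 0.462, 0.535]
contact_force: [-2.0, 0.4, -0.8]
opening: 0.396
```

```bash
python3 look.py 7
```

```text
t 12.95 TCP in station mm [ -88.  -120.3   81. ] F st [-2.   0.1 -0.8] open 0.396 tip 0.014
tool axes in station
 [[ 0.002 -1.     0.002]
 [-0.     0.002  1.   ]
 [-1.    -0.002 -0.   ]]
knobs [[200.79, 223.86], [234.08, 237.95], [265.83, 255.51], [306.77, 268.92]] start knob4 (201.16,225.62)
white flange etc image saved
```

View pics/scene7.png

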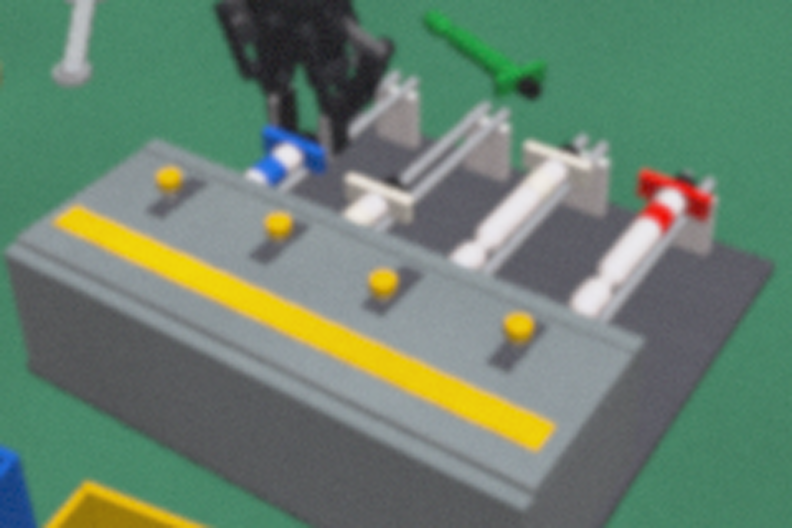

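>>> move_arm(
  commands=[0, -0.12, 0, 0, 0, -0.12, 0, 0, 0, -0.12, 0, 0, 0, -0.08, 0, 0, 0, 0, 0, 0],
)

```text
time: 13.62
eef_pos: [0.6261, -0.067, 0.0814]
tcp_rot: [-0.463, 0.535, 0.461, 0.536]
contact_force: [-0.0, 0.3, -0.0]
opening: 0.397
```

```bash
python3 look.py 8
```

```text
t 13.62 TCP in station mm [ -76.4 -120.4   81.4] F st [-0.1  0.3 -0. ] open 0.397 tip 0.014
tool axes in station
 [[ 0.003 -1.     0.002]
 [-0.     0.002  1.   ]
 [-1.    -0.003 -0.   ]]
knobs [[200.87, 224.55], [234.08, 237.95], [265.88, 255.44], [306.77, 268.92]] start knob4 (201.16,225.62)
white flange etc image saved
```

>>> move_arm(
  commands=[0, -0.04, 0, 0, 0, -0.04, 0, 0, 0, 0, 0, 0],
)

```text
time: 14.05
eef_pos: [0.6271, -0.067, 0.0809]
tcp_rot: [-0.462, 0.535, 0.462, 0.535]
contact_force: [0.9, -0.1, 0.5]
opening: 0.397
```

```bash
python3 look.py 9
```

```text
t 14.05 TCP in station mm [ -75.5 -120.3   80.9] F st [0.9 0.1 0.5] open 0.397 tip 0.014
tool axes in station
 [[ 0.    -1.     0.002]
 [-0.     0.002  1.   ]
 [-1.    -0.    -0.   ]]
knobs [[201.19, 224.71], [234.08, 237.97], [265.81, 255.51], [306.77, 268.92]] start knob4 (201.16,225.62)
white flange etc image saved
```

>>> move_arm(
  commands=[0, -0.04, 0, 0, 0, -0.04, 0, 0, 0, 0, 0, 0],
)

```text
time: 14.48
eef_pos: [0.6289, -0.0672, 0.0808]
tcp_rot: [-0.462, 0.535, 0.462, 0.535]
contact_force: [-0.5, -0.4, -0.4]
opening: 0.4
```

```bash
python3 look.py 10
```

```text
t 14.47 TCP in station mm [ -73.6 -120.2   80.8] F st [-0.5 -0.5 -0.4] open 0.4 tip 0.014
tool axes in station
 [[ 0.    -1.     0.002]
 [-0.     0.002  1.   ]
 [-1.    -0.    -0.   ]]
knobs [[201.17, 225.4], [234.16, 237.92], [265.9, 255.35], [306.77, 268.92]] start knob4 (201.16,225.62)
white flange etc image saved
```

>>> move_arm(
  commands=[0, -0.04, 0, 0, 0, 0, 0, 0],
)

```text
time: 14.78
eef_pos: [0.6299, -0.0673, 0.0808]
tcp_rot: [-0.462, 0.535, 0.462, 0.535]
contact_force: [0.2, 0.4, 0.5]
opening: 0.394
```

```bash
python3 look.py 11
```

```text
t 14.78 TCP in station mm [ -72.6 -120.2   80.8] F st [0.2 0.5 0.5] open 0.394 tip 0.014
tool axes in station
 [[ 0.    -1.     0.002]
 [ 0.     0.002  1.   ]
 [-1.    -0.     0.   ]]
knobs [[201.19, 225.71], [234.08, 237.97], [265.9, 255.52], [306.77, 268.92]] start knob4 (201.16,225.62)
white flange etc image saved
```

>>> move_arm(
  commands=[0, 0.1, 0, 0, 0, 0.2, 0, 0, 0, 0.2, 0, 0, -0.5, 0, 0, 0, -1, 0, 0, 0, -1, 0, 0, 0, -1, 0, 0, 0, 0, 0.9, 0, 0, 0, 1, 0, 0, 0, 1, 0, 0, 0, 1, 0, 0, 0, 1, 0, 0, 0, 1, 0, 0, 0, 1, 0, 0, 0, 0, 0, 0],
)

```text
time: 16.7
eef_pos: [0.4461, -0.0402, 0.1691]
tcp_rot: [-0.463, 0.535, 0.462, 0.535]
contact_force: [-0.6, 0.2, 0.7]
opening: 0.396
```

```bash
python3 look.py 12; python3 - <<'E'
from h import *
f=cv2.cvtColor(ctrl.read_camera("top"),cv2.COLOR_RGB2BGR);i=f[75:245,175:345]
cv2.imwrite(f"pics/top12.png",cv2.resize(i,None,fx=3.5,fy=3.5,interpolation=cv2.INTER_CUBIC))
for c in("red","blue","yel"):
  k,l,st,ce=cv2.connectedComponentsWithStats(mask(i,c))
  for q in range(1,k):
    if 6<st[q,4]<120:
      u=ce[q]+[175,75];print(c,u.round(2),st[q],(RS.T@(ray("top",*u,.1166 if c=="yel" else .08)-O)*1e3).round(1))
E
```

```text
t 16.7 TCP in station mm [-258.3 -119.8  169.1] F st [-0.6  0.1  0.7] open 0.396 tip 0.014
tool axes in station
 [[ 0.002 -1.     0.002]
 [-0.     0.002  1.   ]
 [-1.    -0.002 -0.   ]]
knobs [[201.19, 225.71], [234.08, 237.97], [265.88, 255.44], [306.77, 268.92]] start knob4 (201.16,225.62)
white flange etc image saved
red [205.18 185.88] [ 26 108   9   8  50] [-136.8  118.3   80. ]
red [202.41 197.49] [ 18 120  20   6  70] [-167.3  119.8   80. ]
blue [305.18 158.2 ] [127  80   8   8  49] [ -27.9 -119.9   80. ]
blue [303.79 169.74] [119  92  20   6  72] [ -58.6 -120.5   80. ]
yel [240.99  76.99] [27  1 78  2 79] [151.2  72.2 116.6]
yel [215.   114.71] [38 37  5  6 24] [ 40.  120.  116.6]
yel [247.04 115.6 ] [70 38  5  6 25] [ 49.5  40.  116.6]
yel [278.  123.5] [101  46   5   6  26] [ 40.  -40.  116.6]
yel [310.07 126.41] [133  49   5   6  27] [  44.1 -120.3  116.6]
```

View pics/top12.png

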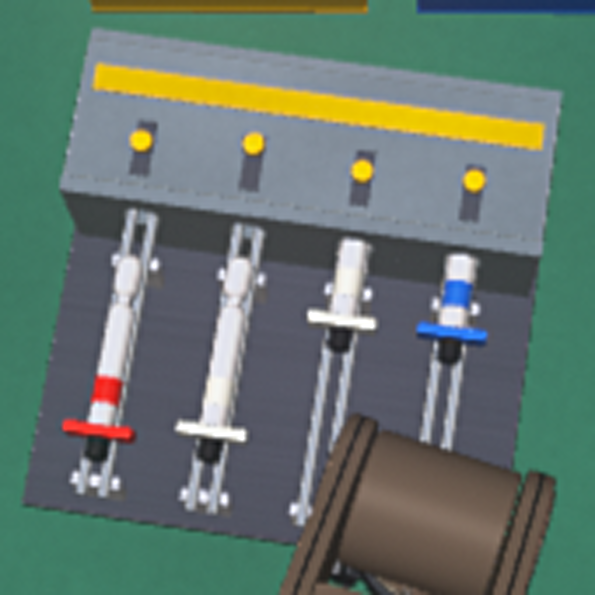

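View pics/scene12.png

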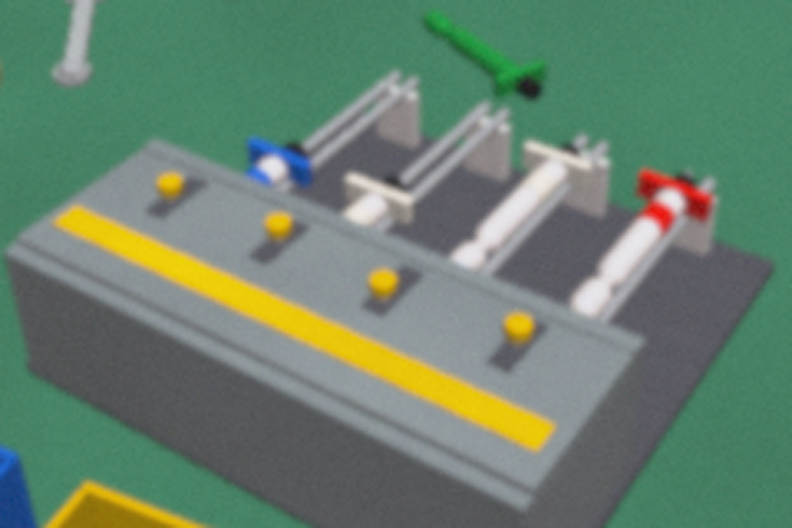

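```bash
python3 -c "
from plant import ctrl
print(ctrl.sign_off())"
```

```text
the job is handed in; nothing more can be done
None
```

Both steps are done and I handed the job in at about 17 s of the 48 s; the sign-off reports no verdict.

- **Red tube:** I straddled the red tube in well 1 with the open fingers and drew it out by its flange. The last image has its flange about 166 mm before the face, so the nose is about 31 mm clear of the block. It lies on its own rails, within about 2 mm of the lane middle.
- **Blue tube:** I pushed the flange from behind into well 4, in 1 mm steps over the last few millimetres. The wrist force read at the stops was at most about 2 N.
- **Latch 4:** Its knob rose as the tube went in, then dropped back to its starting pixels in both cameras. It stayed there after the arm backed off.
- **Nose depth:** The nose is about 78 mm deep, against about 79 mm expected from the knob's position.
- **White tubes:** They look unmoved in both views, though I did not measure their positions again. The green and purple look-alikes were left alone.
- **Arm:** It stood clear of everything at hand-in.

No check failed or disagreed. The camera placed flanges about 1.7 mm too far from the block, judged by the red tube's known starting depth, and I allowed for that.

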